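Warm the milk cartons

TASK

Warm all the little milk cartons, those in the sloped roller lane and any that stands on the desk: turn the pink lid of the drinks warmer anticlockwise until its lugs are clear of the claws, lift it off and lay it flat, handle up, in the middle of the round cork mat; then take the cartons one after another, in the lane always the front one, and put every one of them flat on the warmer's plate, none on top of another. When all are in, press the green start button fully down and let it come up again; leave the mug, the mouse and the power adapter alone.

Things in the scene. Friction and masses are not known exactly. Their poses are not given: they have to be found in the camera images.
- lane: Small fixed white roller lane, 280 mm long, 70 mm wide. Origin on the desk below the front carton; x points level up the lane, y across it, z up. It slopes down to -x at 0.16 rad. The cartons stand in one row on free rollers; when the front one is lifted out, the rest roll forward to the pink front stop (18 mm above the rollers, its face 24 mm before the origin).
- lane_front (a point): Point on the roller tops under the middle of the front carton at the stop, 65 mm above the desk; axes as the lane's. That carton's middle is 25 mm above it and 4 mm nearer the front. The lane is open on both sides of the front carton (nothing above the rollers), so it can be gripped across the lane, along y, and lifted straight up.
- lane_guides (a point): Start of the lane's two side guides (48 mm apart, 32 mm above the rollers), 49 mm up the lane from the front carton's middle, at roller height. Hold-down wires 60 mm above the rollers begin 9 mm farther on, so only the front carton can be taken.
- warmer: Fixed white round drinks warmer, 220 mm across, origin on the desk under its middle, z up. Its rim is 55 mm above the desk; inside is a round well 200 mm across, 25 mm deep, with a flat steel plate as floor. A block with the green button sticks out on its -x side, from 107 to 171 mm from the middle, 60 mm wide, 40 mm high.
- well (a point): Middle of the warmer's steel plate, 30 mm above the desk; axes as the warmer's. Six cartons fit, for instance centred at x = +-38 mm and y = -50, 0 or 50 mm from it.
- claw (a point): Underside of the tab of one of the warmer's two grey bayonet claws, at its +y side; the other is opposite, at -y. Each claw is 36 mm wide; it stands 118 to 125 mm from the warmer's middle, its tab reaches in to 107 mm and is 63.5 to 69.5 mm above the desk.
- lid_grip (a point): Pink round lid, 208 mm across, 0.22 kg. On top a white upright grip bar, 70 mm long along the lid's x, 14 mm thick, 36 mm high. This point is in the bar's middle, 12 mm below its top, 24 mm above the lid's top, 38 mm above its flat underside (a plug 193 mm across, 8 mm high, in the well). It is 85 mm above the desk when on the warmer, 42 mm when lying on the mat.
- lid_lug (a point): One of the lid's two white lugs, 18 mm wide, at its +y side; the other is at -y. They start under the claws, the lid's axes 0 to 0.06 rad anticlockwise of the warmer's. Clockwise it meets stops. More than 0.3 rad (up to 2.7) anticlockwise of the warmer's axes, seen from above, the lugs are clear and the lid lifts straight off. 2 mm of play up and down.
- mat_top (a point): Middle of the top of the round cork mat, 240 mm across and 4 mm thick, fixed on the desk: the place for the lid.
- start (a joint): Green start button, 28 mm across, a spring push button pressed straight down: 0 when up, 0.006 m fully down, which takes 5 N. It must go down at least 0.0045 m.
- start_top (a point): Middle of the top of the green start button; z up.
- mug: Pink mug, 76 mm across and 88 mm high, a bystander; origin under its middle.
- mouse: Black computer mouse, 100 x 58 x 28 mm, a bystander; origin under its middle.
- adapter: Black power adapter, 110 x 50 x 30 mm, a bystander; origin under its middle.
- carton0_mid (a point): Middle of a cream milk carton with a red band, 44 x 44 mm and 50 mm high along its own z, about 0.09 kg. It starts in the roller lane, at the front, its x up the slope and y across the lane. Any of its faces may be underneath on the warmer's plate.
- carton1_mid (a point): Middle of a cream milk carton with a blue band, 44 x 44 mm and 50 mm high along its own z, about 0.09 kg. It starts second in the roller lane, its x up the slope and y across the lane. Any of its faces may be underneath on the warmer's plate.
- carton2_mid (a point): Middle of a cream milk carton with a yellow band, 44 x 44 mm and 50 mm high along its own z, about 0.09 kg. It starts third in the roller lane, its x up the slope and y across the lane. Any of its faces may be underneath on the warmer's plate.
- carton3_mid (a point): Middle of a cream milk carton with a violet band, 44 x 44 mm and 50 mm high along its own z, about 0.09 kg. It starts fourth in the roller lane, its x up the slope and y across the lane, or is absent. Any of its faces may be underneath on the warmer's plate.
- carton4_mid (a point): Middle of a cream milk carton with a green band, 44 x 44 mm and 50 mm high along its own z, about 0.09 kg. It starts standing upright on the desk in front of the lane, or is absent. Any of its faces may be underneath on the warmer's plate.

How it is judged (in metres and radians):
On the way, in this order (a step that is already met when the one before it is completed fails the run):
1. the lid lies flat on the cork mat (horizontal distance between lid_grip and mat_top below 0.045 m and height (world z) of lid_grip below 0.052 m and angle between lid_grip's own z axis and vertical below 0.12 rad and contact force between the fingers and lid below 0.1 N), for 0.2 s.
2. every carton is flat on the warmer's plate and let go (horizontal distance between each of carton0_mid, carton1_mid, carton2_mid, carton3_mid, carton4_mid and well below 0.09 m and height (world z) of each of carton0_mid, carton1_mid, carton2_mid, carton3_mid, carton4_mid below 0.06 m and contact force between the fingers and carton0 below 0.1 N and contact force between the fingers and carton1 below 0.1 N and contact force between the fingers and carton2 below 0.1 N and contact force between the fingers and carton3 below 0.1 N and contact force between the fingers and carton4 below 0.1 N), for 0.2 s.
3. the start button is pressed fully down (value of joint start above 0.0045 m), for 0.05 s.
At the end, for the whole second after the job is handed in: Every carton present rests in the warmer's well, its middle within 90 mm of the well's middle and under 60 mm above the desk (flat on the plate, not stacked), at rest; the lid lies flat, handle up, its middle within 45 mm of the mat's middle; the start button has come up again (under 1.5 mm) (horizontal distance between lid_grip and mat_top below 0.045 m and height (world z) of lid_grip below 0.052 m and angle between lid_grip's own z axis and vertical below 0.12 rad and horizontal distance between each of carton0_mid, carton1_mid, carton2_mid, carton3_mid, carton4_mid and well below 0.09 m and height (world z) of each of carton0_mid, carton1_mid, carton2_mid, carton3_mid, carton4_mid below 0.06 m and linear speed of each of carton0, carton1, carton2, carton3, carton4, lid below 0.03 m/s and value of joint start below 0.0015 m); the robot touches nothing.
It fails at once if the mug is moved more than 50 mm (distance of mug from where it was at the start of the episode above 0.05 m).
It fails at once if the mouse is moved more than 50 mm (distance of mouse from where it was at the start of the episode above 0.05 m).
It fails at once if the adapter is moved more than 50 mm (distance of adapter from where it was at the start of the episode above 0.05 m).
Of carton3, carton4 only 1 to 2 are there at a start; the rules pass over those that are not, and their reading is None.
At some moment in a run one of carton0, carton1, carton2, carton3, carton4 may be knocked a few centimetres aside while the robot is not near it.
Once in a run the grip may slacken for a moment while it holds something.
It also fails if it takes over 208 s, if anything falls off the work surface, if the arm or the gripper's body presses on something with over 40 N, if the wrist force passes 120 N, or if a joint passes its speed limit or range.

ROBOT

A 6-joint arm with a two-finger parallel gripper is mounted at the origin on the work surface. World frame = base frame: x ahead of the robot, y to its left, z up, the work surface at z = 0. Lengths are in m, angles in degrees, forces in N, time in s.
With the tool pointing down it reaches from about 0.375 to 0.925 m from the base axis. Payload 5.7 kg.
Tool frame: the origin (TCP) lies at the very end of the fingers, on their centre line; the grasp point (between the pads) lies 19 mm behind it; z points along the fingers, y is the line along which they close (so a half turn about z gives the same grasp; the last joint's range is limited). The gripper opens to 88 mm and grips with 3 to 60 N. Pads are 20 mm wide; open, the fingers measure 115 mm over their backs; the gripper's body (75 mm by 178 mm) begins 61 mm behind the grasp point.
Start: joints at [-79.074, 20.558, 86.54, -0, 72.909, -6.595], TCP at [0.181, -0.572, 0.223] pointing down, gripper open.
Joint ranges: [-170.27, 170.27], [-57.76, 135], [12.27, 136.19], [-55.21, 235.2], [11.17, 155.16], [-170.74, 170.74]. Speed limits (degrees/s): [136.94, 136.94, 180, 180, 180, 180].

INTERFACE

Orientations are given as [roll, pitch, yaw] about the fixed x, y, z axes, in that order (R = Rz(yaw) Ry(pitch) Rx(roll)).
In Python, from bench import status, imaging, workorder gives the robot as it stands. The module is installed in compiled form; this text tells all that it offers.
- The arm moves only by the tool send_rows, never from a script. Its arguments are lists of equal length, an entry for each row: "linear": the shift along the tool's x, y, z in m, a list of three; "yaw": the turn about the tool's z in units of 6 degrees (1.0 is 6 degrees). A call has exactly 8 rows; each row shifts and turns the commanded pose from where the row before left it, along the tool's axes as they then stand; what a row does not reach is not made up. A row lasts 1/12 s, in which the tool goes at most 41.7 mm and 7.16 degrees, less where a joint would pass 70% of its speed; a pose out of reach is approached as far as the arm can. A call is refused whole if a number of a shift passes 0.0417 or a number of a turn 1, either way. A call with a gripper value outside its range is refused whole. "claw" is the finger opening in m, from 0 to 0.0878, set as the call begins (left out, the last holds). The fingers move at their own pace and stop on an object; the grip force is fixed at half the most. Time passes only in rows, so rows that do not move let the fingers close, or fill a call up. It gives the time, the measured TCP pose, the force, the opening and the grip force at its end, in the units of the state.
- status.get_state(): the state, without advancing time (a new reading comes with each control period).
- imaging.read_camera(name): name is "scene" or "top"; returns (picture, depth): 400x640x3 uint8, red, green, blue; 400x640 float32, m along the optical axis (not along the pixel's ray), 0 where there is no reading.
- imaging.camera_params(name): a dict with "intrinsics" (3x3 intrinsics, pixels), "position" and "orientation" of the camera in the world. Camera axes: x right, y up, looking along -z (the intrinsics and any distortion apply to the point x, -y, -z); pixel columns grow to the right and rows downward; lengths in m; the calibration is good to about 2 mm. A picture is of the moment at which its call begins. camera_params takes no time and is no camera call.
- workorder.sign_off(): hands the job in; it is judged then, once.
The state is a dict: "time": time; "joint_pos": joint angles; "qd": joint speeds; "effort": joint torques, N m; "tcp_pos": TCP position; "eef_rot": TCP orientation; "contact_force": force on the tool from outside, world axes, zero at the start; "moment": the same for the moment, N m; "opening": finger opening in m; "grasp_force": force on a finger pad.
Only numpy, scipy, OpenCV 4.12 (cv2) and the standard library are available. Lean on these libraries where they do the work, as an engineer would, in place of code of your own. Each camera call takes 0.05 s, during which the arm holds its last target. There are 200 camera calls.

## Working session

There is one attempt and no reset: what is moved stays moved. The work goes in short steps, Python scripts to look and compute and a tool call to move; the robot and the scene stay as the last step left them, time stands still between calls to the robot, and variables do not carry over. Pictures are saved under pics/ and viewed, at most 14 in all, crops included, and the job is handed in when it is done.

Besides the shell and the picture viewer there is one more tool, called as name(argument=value, ...), one argument or row to a line, values as JSON. send_rows: Moves the arm, as the interface text tells. Its arguments: {"type":"object","properties":{"linear":{"type":"array","items":{"type":"array","items":{"type":"number"}}},"yaw":{"type":"array","items":{"type":"number"}},"claw":{"type":"number"}},"required":["linear","yaw"]}

```bash
mkdir -p pics; cat > h.py <<'E'
import numpy as np, cv2
from scipy.spatial.transform import Rotation as R
from bench import status, imaging, workorder
def cam(name):
    im,d=imaging.read_camera(name); p=imaging.camera_params(name)
    K=np.array(p["intrinsics"]); o=np.array(p["orientation"],float)
    M=o if o.shape==(3,3) else R.from_euler('xyz',o,degrees=True).as_matrix()
    v,u=np.mgrid[0:d.shape[0],0:d.shape[1]]
    c=np.stack([(u-K[0,2])/K[0,0]*d,-(v-K[1,2])/K[1,1]*d,-d],-1)
    W=c@M.T+np.array(p["position"]); W[d==0]=np.nan
    return im,d,W
def save(n,im): cv2.imwrite("pics/"+n,im[...,::-1])
E
python3 - <<'E'
from h import *
print(status.get_state())
for n in ["top","scene"]:
    print(imaging.camera_params(n))
    im,d,W=cam(n); save(n+"0.png",im); np.savez(n+"0.npz",im=im,W=W)
    print(W[200,320],np.nanmin(W[...,2]),np.nanmax(W[...,2]))
E
```

```text
{'time': 0.0, 'joint_pos': array([-7.90727512e+01,  2.05979084e+01,  8.65984025e+01,  1.38859979e-03,
        7.29086427e+01, -6.59391582e+00]), 'qd': array([ 0.04771853, -0.02934403, -0.00509562,  0.09264569,  0.0448809 ,
        0.00857903]), 'effort': array([-1.39252192e-03, -5.15382779e+01, -2.70726371e+01,  6.75021135e-02,
        3.52329668e-02, -1.62016677e-04]), 'tcp_pos': array([ 0.18051284, -0.57147965,  0.22181376]), 'eef_rot': array([-1.79895893e+02, -1.33697329e-02,  1.75207431e+01]), 'contact_force': array([-0.130498  , -0.37772156,  0.06015212]), 'moment': array([-0.00944674, -0.0064418 ,  0.0307383 ]), 'grasp_force': 0.0, 'opening': 0.08805187561527866}
{'intrinsics': array([[517.86096608,   0.        , 317.49256806],
       [  0.        , 517.86096608, 193.94738191],
       [  0.        ,   0.        ,   1.        ]]), 'position': array([ 0.32155705, -0.00603471,  1.30612381]), 'orientation': array([ 12.97780641,  -0.43345776, -90.01463615])}
[ 6.06605826e-01 -2.24652745e-02 -2.64671763e-04] -0.010965204973024889 0.897437752272416
{'intrinsics': array([[425.46411384,   0.        , 316.65592979],
       [  0.        , 425.46411384, 201.61104315],
       [  0.        ,   0.        ,   1.        ]]), 'position': array([1.51937823, 0.28710557, 0.89484962]), 'orientation': array([ 50.9784807 ,   0.22524279, 107.56333169])}
[ 0.46033871 -0.04004546  0.00349677] -0.775674952772353 0.57837872702481
```

View pics/top0.png

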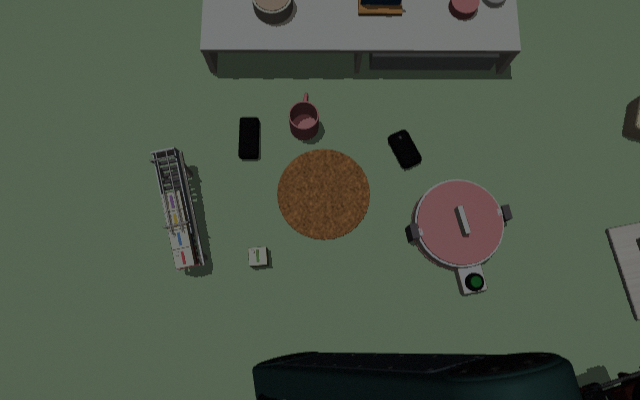

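View pics/scene0.png

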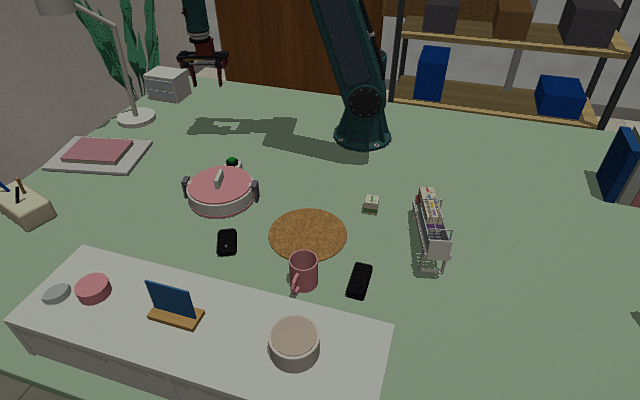

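Top view: lid at (460,222) with its bar, button at (475,282), mat (324,194), the lane with red/blue/yellow/violet cartons at (183,257)…(170,200), and the green carton on the desk at (258,257). The mug, mouse and adapter are at (304,120), (404,149) and (250,138).

```bash
cat > m.py <<'E'
from h import *
f=np.load("top0.npz"); im=f["im"]; W=f["W"]; hsv=cv2.cvtColor(im,cv2.COLOR_RGB2HSV).astype(int)
H,S,V=[hsv[...,i] for i in range(3)]
def box(u0,u1,v0,v1):
    m=np.zeros(H.shape,bool); m[v0:v1,u0:u1]=True; return m
def rep(n,m):
    P=W[m]; r=cv2.minAreaRect((P[:,:2]*1000).astype(np.float32)); print(n,m.sum(),"med",np.median(P,0).round(4),"rect",np.round(r[0],1),np.round(r[1],1),round(r[2],1))
Z=W[...,2]
lid=box(410,510,175,270)
rep("lidtop",lid&(Z>.055)&(Z<.068)&((H<12)|(H>165))&(S>60))
rep("bar",lid&(Z>.085))
g=(H>45)&(H<85)&(S>120)&box(455,495,265,300); rep("button",g); print(np.median(Z[g]))
for n,b in (("clawL",box(402,420,220,246)),("clawR",box(499,516,200,224))): rep(n,b&(Z>.062))
rep("mat",box(270,380,140,245)&(H<25)&(S>70)&(Z<.02))
rep("carton4",box(240,275,240,275)&(Z>.04))
rep("c-lane",box(145,215,140,275)&(Z>.1)&(Z<.2))
L=box(140,215,140,275)
for n,m in (("red",((H<6)|(H>174))&(S>110)),("blue",(H>98)&(H<120)&(S>100)),("yel",(H>18)&(H<32)&(S>100)),("vio",(H>125)&(H<160)&(S>60))):
    m=m&L&(Z>.09)
    if m.sum()>3: rep(n,m)
rep("frontcarton_top", box(165,205,243,272)&(Z>.10))
rep("mug",box(285,325,90,145)&(Z>.05)); rep("mouse",box(385,425,125,172)&(Z>.012)); rep("adapt",box(235,265,112,165)&(Z>.015))
E
python3 m.py
python3 - <<'E'
import cv2
im=cv2.imread("pics/top0.png"); c=cv2.resize(im[140:280,140:280],None,fx=4,fy=4,interpolation=cv2.INTER_CUBIC); cv2.imwrite("pics/lane0.png",c)
E
```

```text
lidtop 5094 med [ 0.536  -0.3599  0.0624] rect [ 539.  -362.7] [204.3 205.7] 30.4
bar 205 med [ 0.5396 -0.361   0.0971] rect [ 540.7 -362.3] [70.3 16.3] 14.7
button 133 med [ 0.3962 -0.3909  0.0622] rect [ 396.  -392.1] [29.9 30.3] 23.6
0.0622033318942401
clawL 139 med [ 0.5182 -0.2496  0.069 ] rect [ 520.3 -252.6] [40.7 27.1] 9.8
clawR 149 med [ 0.5618 -0.4736  0.0698] rect [ 558.7 -474.2] [30.3 48.3] 82.1
mat 6572 med [ 0.6214 -0.0302  0.0051] rect [624.5 -30.2] [238.1 239.1] 88.2
carton4 342 med [0.4585 0.1305 0.0509] rect [458.2 130.1] [44.4 44.1] 5.0
c-lane 2456 med [0.5496 0.312  0.1242] rect [564.2 315.7] [280.3  64.4] 13.3
red 28 med [0.4462 0.2931 0.1141] rect [452.4 284.4] [36.  25.9] 14.6
blue 31 med [0.4905 0.3025 0.1222] rect [491.4 293. ] [27.1 26.5] 11.8
yel 28 med [0.5347 0.3128 0.13  ] rect [532.5 303.4] [29.1 25.4] 10.0
vio 28 med [0.5725 0.3215 0.1367] rect [531.1 303.9] [118.4   8.4] 22.6
frontcarton_top 494 med [0.454  0.2942 0.1153] rect [455.2 295. ] [58.6 45.6] 11.9
mug 464 med [0.817  0.0186 0.0769] rect [819.1  26.5] [104.8  74.6] 24.4
mouse 807 med [ 0.7381 -0.2402  0.0278] rect [ 741.6 -242.2] [101.1  58.4] 25.7
adapt 798 med [0.767  0.163  0.0305] rect [769.1 164.1] [109.4  50.4] 0.2
```

View pics/lane0.png

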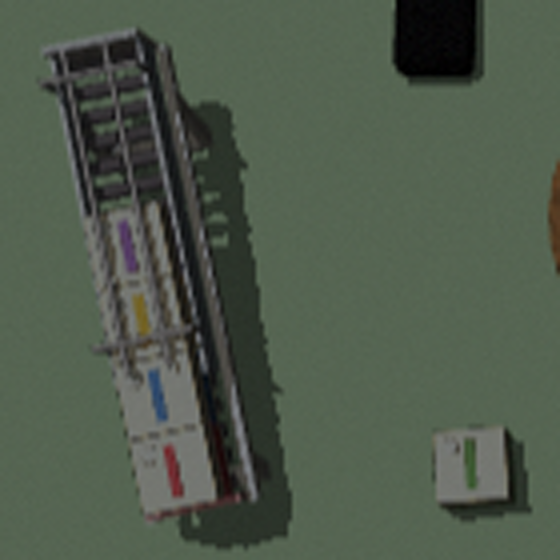

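Lid and bar are clearly visible, four cartons sit in the lane and the green one stands at (.458,.130). I'll set up a planner that converts waypoints to tool-axis shifts.

```bash
cat > plan.py <<'E'
import sys,json
from h import *
# args: x,y,z,theta waypoints; prints yaw units first, then shift in the new tool frame
def plan(wps,start=None):
    s=status.get_state(); p=np.array(s["tcp_pos"]); th=s["eef_rot"][2]
    print("t",round(s["time"],2),"at",p.round(4),"th",round(th,2),"F",np.round(s["contact_force"],1),"open",round(s["opening"],4),"J",np.round(s["joint_pos"],0))
    for x,y,z,t in wps:
        a=np.radians(t); d=np.array([x,y,z])-p
        print("yaw",round(-(t-th)/6,2),"lin",round(d[0]*np.cos(a)+d[1]*np.sin(a),4),round(d[0]*np.sin(a)-d[1]*np.cos(a),4),round(-d[2],4))
        p=np.array([x,y,z]); th=t
if __name__=="__main__": plan([list(map(float,a.split(","))) for a in sys.argv[1:]])
E
python3 plan.py .540,-.362,.16,14.5 .540,-.362,.067,14.5
```

```text
t 0.1 at [ 0.1805 -0.5715  0.2219] th 17.52 F [-0.8 -0.  -0.1] open 0.0879 J [-79.  21.  87.  -0.  73.  -7.]
yaw 0.5 lin 0.4005 -0.1128 0.0619
yaw -0.0 lin 0.0 0.0 0.093
```

send_rows(
  linear=[
    [0,0,0],
    [0.0335,-0.0094,0.0052],
    [0.0335,-0.0094,0.0052],
    [0.0335,-0.0094,0.0052],
    [0.0335,-0.0094,0.0052],
    [0.0335,-0.0094,0.0052],
    [0.0335,-0.0094,0.0052],
    [0.0335,-0.0094,0.0052],
  ],
  yaw=[0.5,0,0,0,0,0,0,0],
  claw=0.06,
)

```text
time: 0.77
tcp_pos: [0.3922, -0.4483, 0.1856]
eef_rot: [-180.0, 0.0, 14.5]
contact_force: [-0.1, 0.4, -0.1]
opening: 0.0603
grasp_force: 0.0
```

send_rows(
  linear=[
    [0.0335,-0.0094,0.0052],
    [0.0335,-0.0094,0.0052],
    [0.0335,-0.0094,0.0052],
    [0.0335,-0.0094,0.0052],
    [0.032,-0.0094,0.0052],
    [0,0,0],
    [0,0,0],
    [0,0,0],
  ],
  yaw=[0,0,0,0,0,0,0,0],
)

```text
time: 1.43
tcp_pos: [0.5394, -0.3624, 0.1598]
eef_rot: [-180.0, 0.1, 14.6]
contact_force: [-1.1, -0.4, 0.7]
opening: 0.0604
grasp_force: 0.0
```

```bash
python3 - <<'E'
from h import *
from plan import plan
plan([(.54,-.362,.067,14.5)])
im,d,W=cam("scene"); hsv=cv2.cvtColor(im,cv2.COLOR_RGB2HSV); save("s1.png",cv2.resize(im[60:260,140:340],None,fx=3,fy=3))
f=np.load("scene0.npz")["W"]; Z=f[...,2]
m=np.zeros(Z.shape,bool); m[150:240,170:270]=1; m&=(Z>.088)&(Z<.105); P=f[m]; print("bar scene",np.median(P,0),cv2.minAreaRect((P[:,:2]*1000).astype(np.float32)))
E
```

```text
t 1.43 at [ 0.5394 -0.3624  0.1598] th 14.56 F [-1.1 -0.4  0.7] open 0.0604 J [-40.  28.  84.  -0.  68.  35.]
yaw 0.01 lin 0.0007 -0.0002 0.0928
bar scene [ 0.54777385 -0.35964935  0.09509169] ((543.04541015625, -361.5355224609375), (73.07398223876953, 14.78398323059082), 14.379191398620605)
```

send_rows(
  linear=[
    [0.001,0,0.02],
    [0,0,0.03],
    [0,0,0.025],
    [0,0,0.012],
    [0,0,0.005],
    [0,0,0],
    [0,0,0],
    [0,0,0],
  ],
  yaw=[0,0,0,0,0,0,0,0],
)

```text
time: 2.15
tcp_pos: [0.5418, -0.3633, 0.0699]
eef_rot: [179.9, -0.1, 14.5]
contact_force: [0.8, 0.1, 0.3]
opening: 0.0603
grasp_force: 0.0
```

send_rows(
  linear=[
    [0,0,0],
    [0,0,0],
    [0,0,0],
    [0,0,0],
    [0,0,0],
    [0,0,0],
    [0,0,0],
    [0,0,0],
  ],
  yaw=[0,0,0,0,0,0,0,0],
  claw=0.0,
)

```text
time: 2.82
tcp_pos: [0.5409, -0.362, 0.0682]
eef_rot: [-180.0, 0.0, 14.5]
contact_force: [-1.3, 2.2, 0.8]
opening: 0.0142
grasp_force: 30.0
```

Gripped at the 14 mm bar. Now turn about 36° anticlockwise.

send_rows(
  linear=[
    [0,0,0],
    [0,0,0],
    [0,0,0],
    [0,0,0],
    [0,0,0],
    [0,0,0],
    [0,0,0],
    [0,0,0],
  ],
  yaw=[-0.75,-0.75,-0.75,-0.75,-0.75,-0.75,-0.75,-0.75],
)

```text
time: 3.48
tcp_pos: [0.5401, -0.3613, 0.0682]
eef_rot: [-179.9, -0.0, 50.7]
contact_force: [-2.6, 2.1, 3.7]
opening: 0.0139
grasp_force: 30.1
```

send_rows(
  linear=[
    [0,0,0],
    [0,0,0],
    [0,0,-0.005],
    [0,0,-0.01],
    [0,0,-0.01],
    [0,0,0],
    [0,0,0],
    [0,0,0],
  ],
  yaw=[0,0,0,0,0,0,0,0],
)

```text
time: 4.15
tcp_pos: [0.5412, -0.3626, 0.0936]
eef_rot: [180.0, 0.0, 50.5]
contact_force: [-0.3, -0.8, -3.4]
opening: 0.0139
grasp_force: 30.0
```

```bash
python3 - <<'E'
from h import *
from plan import plan
plan([(.54,-.362,.145,50),(.624,-.030,.145,50),(.624,-.03,.026,50)])
im,d,W=cam("scene"); save("s2.png",cv2.resize(im[120:260,140:340],None,fx=4,fy=4))
E
```

```text
t 4.15 at [ 0.5412 -0.3626  0.0936] th 50.51 F [-0.3 -0.8 -3.4] open 0.0139 J [-40.  32.  87.  -0.  61.  -0.]
yaw 0.08 lin -0.0003 -0.0013 -0.0514
yaw 0.0 lin 0.3083 -0.1491 -0.0
yaw 0.0 lin 0.0 0.0 0.119
```

View pics/s2.png

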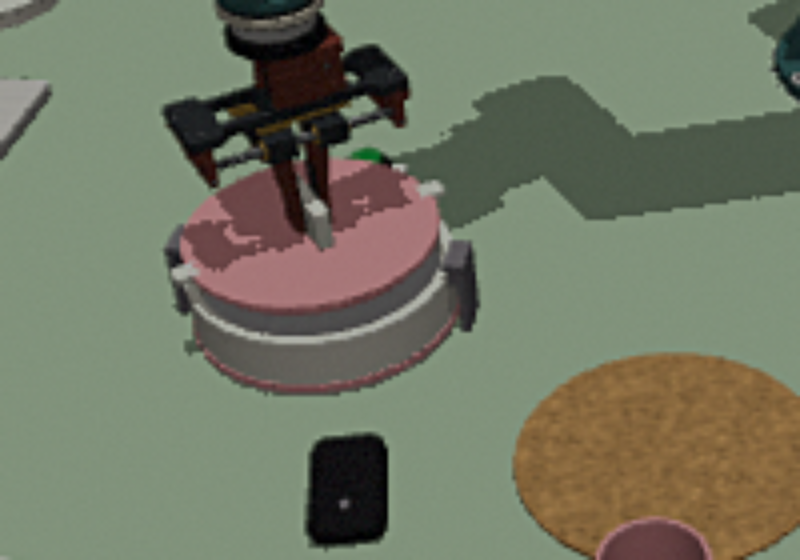

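The lid is clear of the claws and hangs level, with the lugs at (185,272) and (430,188). Carry it to the mat.

send_rows(
  linear=[
    [0,0,-0.015],
    [0,0,-0.015],
    [0.015,-0.0073,0],
    [0.03,-0.0145,0],
    [0.035,-0.017,0],
    [0.035,-0.017,0],
    [0.035,-0.017,0],
    [0.035,-0.017,0],
  ],
  yaw=[0,0,0,0,0,0,0,0],
)

```text
time: 4.87
tcp_pos: [0.5888, -0.1596, 0.1224]
eef_rot: [-179.9, -0.0, 50.5]
contact_force: [-0.1, -0.3, -2.8]
opening: 0.0137
grasp_force: 30.0
```

send_rows(
  linear=[
    [0.035,-0.017,0],
    [0.035,-0.017,0],
    [0.03,-0.0145,0],
    [0.0173,-0.0083,0],
    [0.006,-0.003,0],
    [0,0,0],
    [0,0,0],
    [0,0,0],
  ],
  yaw=[0,0,0,0,0,0,0,0],
)

```text
time: 5.53
tcp_pos: [0.6211, -0.0302, 0.1229]
eef_rot: [-180.0, 0.0, 50.5]
contact_force: [-0.3, 0.0, -4.0]
opening: 0.0135
grasp_force: 30.0
```

```bash
python3 - <<'E'
from h import *
from plan import plan
plan([(.624,-.03,.026,50)])
im,d,W=cam("scene"); save("s3.png",cv2.resize(im[100:300,200:400],None,fx=3,fy=3))
E
```

```text
t 5.53 at [ 0.6211 -0.0302  0.1229] th 50.48 F [-0.3  0.  -4. ] open 0.0135 J [-9. 28. 90. -0. 62. 30.]
yaw 0.08 lin 0.002 0.0021 0.0969
```

View pics/s3.png

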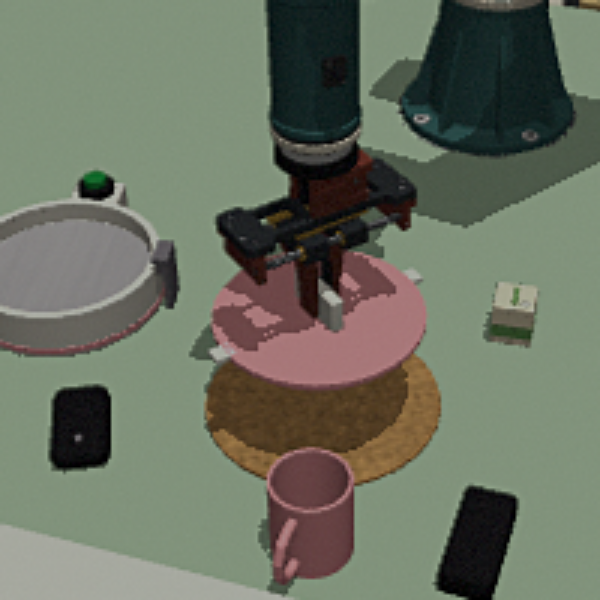

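The lid hangs level and centred over the mat. Lower and release.

send_rows(
  linear=[
    [0.002,0.002,0.015],
    [0,0,0.025],
    [0,0,0.025],
    [0,0,0.015],
    [0,0,0.008],
    [0,0,0.003],
    [0,0,0.003],
    [0,0,0.002],
  ],
  yaw=[0,0,0,0,0,0,0,0],
)

```text
time: 6.25
tcp_pos: [0.6252, -0.0296, 0.0279]
eef_rot: [179.9, -0.0, 50.5]
contact_force: [0.3, 0.3, -2.6]
opening: 0.014
grasp_force: 30.0
```

send_rows(
  linear=[
    [0,0,0],
    [0,0,0],
    [0,0,0],
    [0,0,0],
    [0,0,0],
    [0,0,0],
    [0,0,0],
    [0,0,0],
  ],
  yaw=[0,0,0,0,0,0,0,0],
)

```text
time: 6.92
tcp_pos: [0.6244, -0.0289, 0.0273]
eef_rot: [-180.0, -0.0, 50.5]
contact_force: [-0.2, 0.7, -3.0]
opening: 0.0139
grasp_force: 30.0
```

send_rows(
  linear=[
    [0,0,0.001],
    [0,0,0.001],
    [0,0,0],
    [0,0,0],
    [0,0,0],
    [0,0,0],
    [0,0,0],
    [0,0,0],
  ],
  yaw=[0,0,0,0,0,0,0,0],
)

```text
time: 7.58
tcp_pos: [0.6243, -0.0289, 0.0252]
eef_rot: [-180.0, 0.0, 50.5]
contact_force: [-0.3, -0.6, -2.6]
opening: 0.0137
grasp_force: 30.0
```

send_rows(
  linear=[
    [0,0,0],
    [0,0,0],
    [0,0,0],
    [0,0,0],
    [0,0,0],
    [0,0,-0.01],
    [0,0,-0.03],
    [0,0,-0.04],
  ],
  yaw=[0,0,0,0,0,0,0,0],
  claw=0.07,
)

```text
time: 8.25
tcp_pos: [0.6216, -0.0285, 0.1038]
eef_rot: [-179.7, 0.2, 50.5]
contact_force: [-0.0, -0.7, 0.6]
opening: 0.0638
grasp_force: 0.0
```

```bash
python3 - <<'E'
from h import *
from plan import plan
im,d,W=cam("top"); save("t1.png",im); Z=W[...,2]
hsv=cv2.cvtColor(im,cv2.COLOR_RGB2HSV).astype(int)
m=np.zeros(Z.shape,bool); m[225:290,230:290]=1; m&=(Z>.042)&(Z<.06); P=W[m]; print(m.sum(),np.median(P,0),cv2.minAreaRect((P[:,:2]*1000).astype(np.float32)))
m=np.zeros(Z.shape,bool); m[140:250,250:390]=1; m&=((hsv[...,0]<12)|(hsv[...,0]>165))&(hsv[...,1]>60)&(Z>.01)&(Z<.03); P=W[m]; print("lid",m.sum(),np.median(P,0),cv2.minAreaRect((P[:,:2]*1000).astype(np.float32)))
plan([(.458,.130,.15,103),(.458,.130,.028,103)])
E
```

```text
20 [0.47119058 0.15041666 0.05038852] ((469.3351135253906, 151.2578887939453), (6.790622234344482, 20.118587493896484), 78.76763916015625)
lid 615 [ 0.64500871 -0.07338276  0.019121  ] ((722.3796997070312, -16.010147094726562), (312.0423889160156, 221.60269165039062), 66.95556640625)
t 8.3 at [ 0.6279 -0.0293  0.1137] th 50.53 F [ 0.7 -0.8  3.7] open 0.0673 J [-9. 29. 90.  0. 61. 30.]
yaw -8.74 lin 0.1935 -0.1297 -0.0363
yaw 0.0 lin 0.0 0.0 0.122
```

The lid's top sits at 19 mm, so it lies flat on the mat. Next, the green desk carton.

send_rows(
  linear=[
    [0,0,-0.01],
    [0,0,-0.01],
    [0,0,-0.01],
    [0,0,0],
    [0,0,0],
    [0,0,0],
    [0,0,0],
    [0,0,0],
  ],
  yaw=[0.95,0.95,0.95,0.95,0.95,0.95,0.95,0.95],
  claw=0.085,
)

```text
time: 8.97
tcp_pos: [0.6246, -0.0289, 0.1362]
eef_rot: [180.0, -0.1, 4.6]
contact_force: [0.9, 0.3, 0.3]
opening: 0.085
grasp_force: 0.0
```

send_rows(
  linear=[
    [-0.01,-0.0116,0],
    [-0.02,-0.0236,0],
    [-0.026,-0.03,0],
    [-0.03,-0.0341,0],
    [-0.03,-0.0341,0],
    [-0.02,-0.0236,0],
    [-0.0155,-0.0159,0],
    [0,0,0],
  ],
  yaw=[0,0,0,0,0,0,0,0],
)

```text
time: 9.63
tcp_pos: [0.4597, 0.1273, 0.1357]
eef_rot: [-179.9, 0.2, 5.1]
contact_force: [-0.9, -0.2, -0.2]
opening: 0.0852
grasp_force: 0.0
```

```bash
cat > c4.py <<'E'
from h import *
from plan import plan
im,d,W=cam("scene"); Z=W[...,2]
hsv=cv2.cvtColor(im,cv2.COLOR_RGB2HSV).astype(int)
m=(Z>.043)&(Z<.056)&(W[...,0]>.38)&(W[...,0]<.55)&(W[...,1]>.07)&(W[...,1]<.2)
P=W[m]; print(m.sum(),np.median(P,0),cv2.minAreaRect((P[:,:2]*1000).astype(np.float32)))
plan([(.458,.130,.026,5)])
E
python3 c4.py
```

```text
135 [0.46182188 0.13045439 0.04925979] ((459.8685302734375, 130.8170166015625), (47.384185791015625, 43.658111572265625), 4.3943071365356445)
t 9.68 at [0.4624 0.1262 0.1359] th 5.08 F [0.2 0.3 0.1] open 0.0851 J [  7.  17. 107.   0.  56.  92.]
yaw 0.01 lin -0.0041 -0.0041 0.1099
```

send_rows(
  linear=[
    [-0.002,-0.003,0.02],
    [0,0,0.03],
    [0,0,0.03],
    [0,0,0.02],
    [0,0,0.012],
    [0,0,0.006],
    [0,0,0.002],
    [0,0,0],
  ],
  yaw=[0,0,0,0,0,0,0,0],
)

```text
time: 10.35
tcp_pos: [0.4629, 0.1276, 0.0154]
eef_rot: [-180.0, -0.0, 4.9]
contact_force: [0.9, -0.5, 0.5]
opening: 0.0852
grasp_force: 0.0
```

send_rows(
  linear=[
    [0,0,0],
    [0,0,0],
    [0,0,0],
    [0,0,0],
    [0,0,0],
    [0,0,0],
    [0,0,0],
    [0,0,0],
  ],
  yaw=[0,0,0,0,0,0,0,0],
  claw=0.02,
)

```text
time: 11.02
tcp_pos: [0.4619, 0.1281, 0.0155]
eef_rot: [-180.0, -0.0, 4.9]
contact_force: [-0.4, 1.0, 3.4]
opening: 0.0436
grasp_force: 30.0
```

```bash
cat > slot.py <<'E'
from plan import *
# slot a,b in the tool frame at theta 13 about the well's middle; arg: a b
C=np.array([.5395,-.3625]); t=np.radians(13)
def slot(a,b): return C+a*np.array([np.cos(t),np.sin(t)])+b*np.array([np.sin(t),-np.cos(t)])
if __name__=="__main__":
    a,b=map(float,sys.argv[1:3]); x,y=slot(a/1000,b/1000); z0=float(sys.argv[3]); z1=float(sys.argv[4])
    plan([(x,y,z0,13),(x,y,z1,13)])
E
python3 slot.py -51 34 .14 .048
```

```text
t 11.02 at [0.4619 0.1281 0.0155] th 4.92 F [-0.4  1.   3.4] open 0.0436 J [  7.  28. 113.   0.  39.  92.]
yaw -1.35 lin -0.0858 0.5295 -0.1245
yaw 0.0 lin 0.0 0.0 0.092
```

send_rows(
  linear=[
    [0,0,-0.02],
    [0,0,-0.035],
    [0,0,-0.035],
    [0,0,-0.03],
    [0,0.015,0],
    [-0.003,0.028,0],
    [-0.006,0.036,0],
    [-0.006,0.036,0],
  ],
  yaw=[-0.45,-0.45,-0.45,0,0,0,0,0],
)

```text
time: 11.68
tcp_pos: [0.473, 0.0118, 0.1355]
eef_rot: [180.0, -0.0, 13.1]
contact_force: [0.7, -1.0, -1.2]
opening: 0.044
grasp_force: 30.0
```

send_rows(
  linear=[
    [-0.006,0.036,0],
    [-0.006,0.036,0],
    [-0.006,0.036,0],
    [-0.006,0.036,0],
    [-0.006,0.036,0],
    [-0.006,0.036,0],
    [-0.006,0.036,0],
    [-0.006,0.036,0],
  ],
  yaw=[0,0,0,0,0,0,0,0],
)

```text
time: 12.35
tcp_pos: [0.4906, -0.2805, 0.1349]
eef_rot: [-180.0, 0.0, 13.0]
contact_force: [0.9, -0.1, -0.9]
opening: 0.0438
grasp_force: 30.0
```

send_rows(
  linear=[
    [-0.006,0.036,0],
    [-0.006,0.036,0],
    [-0.006,0.03,0],
    [-0.002,0.016,0],
    [0,0.008,0],
    [0,0,0],
    [0,0,0],
    [0,0,0],
  ],
  yaw=[0,0,0,0,0,0,0,0],
)

```text
time: 13.02
tcp_pos: [0.4998, -0.4042, 0.1349]
eef_rot: [-179.9, 0.0, 13.1]
contact_force: [0.0, 0.2, -0.8]
opening: 0.0436
grasp_force: 30.0
```

```bash
python3 slot.py -48 34 .13 .048
```

```text
t 13.02 at [ 0.4998 -0.4042  0.1349] th 13.07 F [ 0.   0.2 -0.8] open 0.0436 J [-45.  29.  86.   0.  65.  32.]
yaw 0.01 lin 0.0001 0.0023 0.0049
yaw 0.0 lin 0.0 0.0 0.082
```

send_rows(
  linear=[
    [0,0.002,0.015],
    [0,0,0.025],
    [0,0,0.02],
    [0,0,0.014],
    [0,0,0.008],
    [0,0,0.004],
    [0,0,0.002],
    [0,0,0],
  ],
  yaw=[0,0,0,0,0,0,0,0],
)

```text
time: 13.68
tcp_pos: [0.5009, -0.4077, 0.0476]
eef_rot: [180.0, -0.0, 13.1]
contact_force: [0.9, -0.4, -0.9]
opening: 0.0438
grasp_force: 30.0
```

send_rows(
  linear=[
    [0,0,0],
    [0,0,0],
    [0,0,0],
    [0,0,0],
    [0,0,0],
    [0,0,-0.01],
    [0,0,-0.03],
    [0,0,-0.04],
  ],
  yaw=[0,0,0,0,0,0,0,0],
  claw=0.052,
)

```text
time: 14.35
tcp_pos: [0.4985, -0.4062, 0.1255]
eef_rot: [-179.7, 0.2, 13.0]
contact_force: [-0.1, -0.8, 1.0]
opening: 0.0521
grasp_force: 0.0
```

```bash
python3 - <<'E'
from h import *
from plan import plan
import cv2
im,d,W=cam("top"); save("t2.png",im); Z=W[...,2]
hsv=cv2.cvtColor(im,cv2.COLOR_RGB2HSV).astype(int); H,S=hsv[...,0],hsv[...,1]
L=np.zeros(Z.shape,bool); L[140:280,140:215]=1
for n,m in (("red",((H<6)|(H>174))&(S>110)),("blue",(H>98)&(H<120)&(S>100)),("yel",(H>18)&(H<32)&(S>100)),("vio",(H>125)&(H<160)&(S>60))):
    m=m&L&(Z>.11)
    print(n,m.sum(),np.median(W[m],0).round(4))
m=(Z>.065)&(Z<.09)&(W[...,0]>.4)&(W[...,0]<.65)&(W[...,1]<-.3)&(W[...,1]>-.46); P=W[m]; print("well",m.sum(),np.median(P,0),cv2.minAreaRect((P[:,:2]*1000).astype(np.float32)))
m=(Z>.03)&(Z<.065)&(W[...,0]>.56)&(W[...,0]<.70)&(W[...,1]<.05)&(W[...,1]>-.1); P=W[m]; print("bar",m.sum(),np.median(P,0),cv2.minAreaRect((P[:,:2]*1000).astype(np.float32)))
plan([(.450,.294,.17,13),(.45,.294,.080,13)])
E
```

```text
red 25 [0.4452 0.293  0.1152]
blue 26 [0.4891 0.3029 0.1226]
yel 27 [0.5348 0.3124 0.1303]
vio 27 [0.5739 0.3222 0.1366]
well 1 [ 0.62074786 -0.42944277  0.06502871] ((620.7478637695312, -429.4427795410156), (0.0, 0.0), 0.0)
bar 196 [ 0.62271181 -0.03179774  0.05328225] ((624.7069091796875, -32.15398406982422), (69.34602355957031, 14.404194831848145), 49.85596466064453)
t 14.4 at [ 0.5031 -0.4105  0.1359] th 13.03 F [ 2.  -0.9  5.3] open 0.0521 J [-45.  29.  86.   0.  65.  32.]
yaw 0.0 lin 0.1067 -0.6984 -0.0341
yaw 0.0 lin 0.0 0.0 0.09
```

send_rows(
  linear=[
    [0,-0.012,-0.015],
    [0.003,-0.025,-0.015],
    [0.006,-0.036,-0.013],
    [0.006,-0.036,0],
    [0.006,-0.036,0],
    [0.006,-0.036,0],
    [0.006,-0.036,0],
    [0.006,-0.036,0],
  ],
  yaw=[0,0,0,0,0,0,0,0],
  claw=0.085,
)

```text
time: 15.07
tcp_pos: [0.4814, -0.1513, 0.1712]
eef_rot: [180.0, -0.1, 13.0]
contact_force: [0.2, -0.9, -0.6]
opening: 0.0849
grasp_force: 0.0
```

send_rows(
  linear=[
    [0.006,-0.036,0],
    [0.006,-0.036,0],
    [0.006,-0.036,0],
    [0.006,-0.036,0],
    [0.006,-0.036,0],
    [0.006,-0.036,0],
    [0.006,-0.036,0],
    [0.006,-0.036,0],
  ],
  yaw=[0,0,0,0,0,0,0,0],
)

```text
time: 15.73
tcp_pos: [0.4633, 0.1404, 0.1712]
eef_rot: [180.0, -0.1, 13.0]
contact_force: [0.8, 0.0, -0.8]
opening: 0.0851
grasp_force: 0.0
```

send_rows(
  linear=[
    [0.006,-0.036,0],
    [0.006,-0.036,0],
    [0.006,-0.036,0],
    [0.004,-0.025,0],
    [0,-0.014,0],
    [0,-0.006,0],
    [0,0,0],
    [0,0,0],
  ],
  yaw=[0,0,0,0,0,0,0,0],
)

```text
time: 16.4
tcp_pos: [0.4503, 0.2922, 0.1706]
eef_rot: [180.0, -0.0, 13.1]
contact_force: [-0.0, -0.3, -1.0]
opening: 0.0848
grasp_force: 0.0
```

```bash
cat > chk.py <<'E'
from h import *
im,d,W=cam("top"); save("chk.png",im); Z=W[...,2]
m=(Z>.04)&(Z<.098)&(np.hypot(W[...,0]-.5395,W[...,1]+.3625)<.094)
n,l=cv2.connectedComponents(m.astype(np.uint8))
for i in range(1,n):
    P=W[l==i]
    if len(P)>40:
        r=cv2.minAreaRect((P[:,:2]*1000).astype(np.float32)); print("well carton z",np.median(P[:,2]).round(4),np.round(r[0]),np.round(r[1]),round(r[2]),len(P))
m=(Z>.03)&(Z<.065)&(W[...,0]>.56)&(W[...,0]<.70)&(W[...,1]<.05)&(W[...,1]>-.1); P=W[m]
if m.sum()>20: print("bar",np.median(P[:,2]),np.round(cv2.minAreaRect((P[:,:2]*1000).astype(np.float32))[0]))
E
python3 chk.py; python3 plan.py .450,.294,.082,13; python3 - <<'E'
import sys; sys.path.insert(0,".")
from h import *
im,d,W=cam("scene"); save("/../..pics/s4.png" if 0 else "s4.png",cv2.resize(im[130:310,360:520],None,fx=3,fy=3)) if __import__("os").chdir(".") is None else 0
E
```

```text
well carton z 0.0805 [ 498. -410.] [45. 47.] 12 443
bar 0.05387524201806193 [625. -32.]
t 16.45 at [0.4504 0.2917 0.1705] th 13.0 F [ 0.8 -0.4 -0. ] open 0.0854 J [ 26.  19.  98.  -0.  63. 103.]
yaw 0.0 lin 0.0001 -0.0023 0.0885
```

View pics/s4.png

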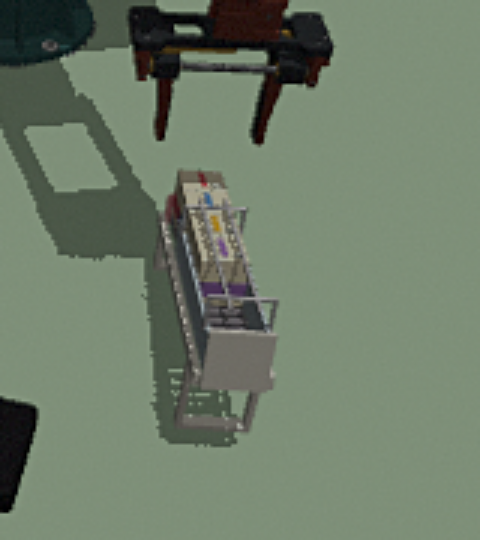

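The gripper is straddling the red front carton. The green one is in the well at (.498,-.410).

send_rows(
  linear=[
    [0,-0.002,0.015],
    [0,0,0.025],
    [0,0,0.022],
    [0,0,0.014],
    [0,0,0.008],
    [0,0,0.004],
    [0,0,0.002],
    [0,0,0],
  ],
  yaw=[0,0,0,0,0,0,0,0],
)

```text
time: 17.17
tcp_pos: [0.4504, 0.2944, 0.0806]
eef_rot: [-180.0, -0.0, 13.0]
contact_force: [0.3, 0.1, 0.4]
opening: 0.0853
grasp_force: 0.0
```

send_rows(
  linear=[
    [0,0,0],
    [0,0,0],
    [0,0,0],
    [0,0,0],
    [0,0,0],
    [0,0,0],
    [0,0,0],
    [0,0,0],
  ],
  yaw=[0,0,0,0,0,0,0,0],
  claw=0.02,
)

```text
time: 17.83
tcp_pos: [0.45, 0.2948, 0.0805]
eef_rot: [-180.0, -0.0, 13.0]
contact_force: [-1.1, 0.8, 1.8]
opening: 0.0441
grasp_force: 30.0
```

send_rows(
  linear=[
    [0,0,-0.008],
    [0,0,-0.015],
    [0,0,-0.02],
    [0,0,-0.015],
    [0,0,-0.005],
    [0,0,0],
    [0,0,0],
    [0,0,0],
  ],
  yaw=[0,0,0,0,0,0,0,0],
)

```text
time: 18.5
tcp_pos: [0.4492, 0.2942, 0.1425]
eef_rot: [180.0, 0.1, 13.0]
contact_force: [0.1, -0.3, -1.2]
opening: 0.0441
grasp_force: 30.0
```

```bash
python3 slot.py 0 34 .14 .050; python3 - <<'E'
from h import *
im,d,W=cam("scene"); save("s5.png",cv2.resize(im[110:250,380:500],None,fx=4,fy=4))
E
```

```text
t 18.5 at [0.4492 0.2942 0.1425] th 13.02 F [ 0.1 -0.3 -1.2] open 0.0441 J [ 26.  21. 100.   0.  60. 103.]
yaw 0.0 lin -0.0598 0.6942 0.0025
yaw 0.0 lin 0.0 0.0 0.09
```

View pics/s5.png

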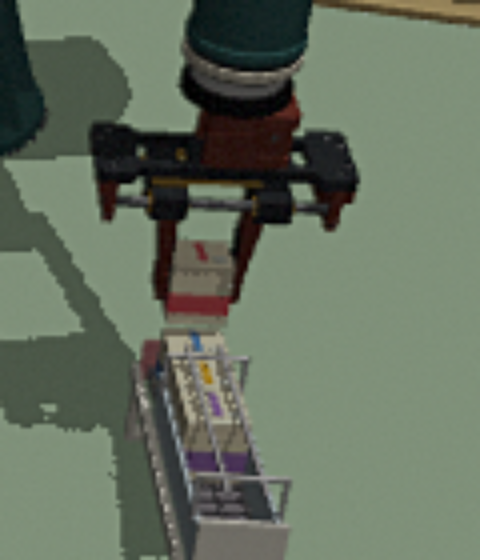

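Red is lifted and blue has rolled forward. Carry red to the far slot of the row.

send_rows(
  linear=[
    [0,0.012,0],
    [0,0.025,0],
    [-0.001,0.036,0],
    [-0.001,0.036,0],
    [-0.001,0.036,0],
    [-0.001,0.036,0],
    [-0.001,0.036,0],
    [-0.001,0.036,0],
  ],
  yaw=[0,0,0,0,0,0,0,0],
)

```text
time: 19.22
tcp_pos: [0.5005, 0.0443, 0.1427]
eef_rot: [-180.0, 0.1, 13.0]
contact_force: [0.4, -0.0, -1.0]
opening: 0.0439
grasp_force: 30.0
```

send_rows(
  linear=[
    [-0.001,0.036,0],
    [-0.001,0.036,0],
    [-0.001,0.036,0],
    [-0.001,0.036,0],
    [-0.001,0.036,0],
    [-0.001,0.036,0],
    [-0.001,0.036,0],
    [0,0.036,0],
  ],
  yaw=[0,0,0,0,0,0,0,0],
)

```text
time: 19.88
tcp_pos: [0.5579, -0.2378, 0.1424]
eef_rot: [-179.9, 0.1, 13.0]
contact_force: [1.0, 0.2, -0.9]
opening: 0.0436
grasp_force: 30.0
```

send_rows(
  linear=[
    [0,0.036,0],
    [0,0.036,0],
    [0,0.036,0],
    [0,0.025,0],
    [0,0.014,0],
    [0,0.006,0],
    [0,0,0],
    [0,0,0],
  ],
  yaw=[0,0,0,0,0,0,0,0],
)

```text
time: 20.55
tcp_pos: [0.5926, -0.3838, 0.1424]
eef_rot: [-179.9, 0.1, 13.0]
contact_force: [-0.9, 0.3, -1.2]
opening: 0.0436
grasp_force: 30.0
```

```bash
python3 slot.py 47 34 .14 .050
```

```text
t 20.55 at [ 0.5926 -0.3838  0.1424] th 13.0 F [-0.9  0.3 -1.2] open 0.0436 J [-39.  33.  77.   0.  70.  38.]
yaw -0.0 lin 0.0 0.0013 0.0024
yaw 0.0 lin 0.0 0.0 0.09
```

send_rows(
  linear=[
    [0,0.001,0.015],
    [0,0,0.025],
    [0,0,0.022],
    [0,0,0.014],
    [0,0,0.008],
    [0,0,0.004],
    [0,0,0.003],
    [0,0,0.001],
  ],
  yaw=[0,0,0,0,0,0,0,0],
)

```text
time: 21.22
tcp_pos: [0.5943, -0.3855, 0.0517]
eef_rot: [180.0, -0.0, 13.0]
contact_force: [-0.5, 0.2, -1.6]
opening: 0.0438
grasp_force: 30.0
```

send_rows(
  linear=[
    [0,0,0],
    [0,0,0],
    [0,0,0],
    [0,0,0],
    [0,0,0],
    [0,0,-0.01],
    [0,0,-0.03],
    [0,0,-0.035],
  ],
  yaw=[0,0,0,0,0,0,0,0],
  claw=0.052,
)

```text
time: 21.88
tcp_pos: [0.5921, -0.3842, 0.1251]
eef_rot: [-179.7, 0.2, 13.0]
contact_force: [1.2, -1.2, 0.1]
opening: 0.0522
grasp_force: 0.0
```

send_rows(
  linear=[
    [0,-0.012,-0.015],
    [0,-0.025,-0.015],
    [0.001,-0.036,-0.015],
    [0.001,-0.036,0],
    [0.001,-0.036,0],
    [0.001,-0.036,0],
    [0.001,-0.036,0],
    [0.001,-0.036,0],
  ],
  yaw=[0,0,0,0,0,0,0,0],
  claw=0.085,
)

```text
time: 22.55
tcp_pos: [0.5423, -0.1362, 0.1723]
eef_rot: [180.0, -0.1, 13.0]
contact_force: [-0.0, 0.3, 0.5]
opening: 0.0847
grasp_force: 0.0
```

send_rows(
  linear=[
    [0.001,-0.036,0],
    [0.001,-0.036,0],
    [0.001,-0.036,0],
    [0.001,-0.036,0],
    [0.001,-0.036,0],
    [0.001,-0.036,0],
    [0.001,-0.036,0],
    [0,-0.036,0],
  ],
  yaw=[0,0,0,0,0,0,0,0],
)

```text
time: 23.22
tcp_pos: [0.4844, 0.1463, 0.1723]
eef_rot: [-180.0, -0.1, 13.0]
contact_force: [0.4, -0.3, 0.1]
opening: 0.0851
grasp_force: 0.0
```

send_rows(
  linear=[
    [0,-0.036,0],
    [0,-0.036,0],
    [0,-0.036,0],
    [0,-0.025,0],
    [0,-0.014,0],
    [0,-0.007,0],
    [0,0,0],
    [0,0,0],
  ],
  yaw=[0,0,0,0,0,0,0,0],
)

```text
time: 23.88
tcp_pos: [0.45, 0.2942, 0.1716]
eef_rot: [180.0, -0.0, 13.1]
contact_force: [0.5, 0.5, -0.1]
opening: 0.0848
grasp_force: 0.0
```

```bash
python3 chk.py; python3 plan.py .450,.294,.080,13; cat > lane.py <<'E'
from h import *
im,d,W=cam("scene"); Z=W[...,2]; hsv=cv2.cvtColor(im,cv2.COLOR_RGB2HSV).astype(int); H,S=hsv[...,0],hsv[...,1]
L=(W[...,0]>.38)&(W[...,0]<.75)&(W[...,1]>.2)&(W[...,1]<.4)&(Z>.1)&(Z<.16)
for n,m in (("red",((H<6)|(H>174))&(S>110)),("blue",(H>98)&(H<120)&(S>100)),("yel",(H>18)&(H<32)&(S>100)),("vio",(H>125)&(H<160)&(S>60))):
    m=m&L
    if m.sum()>2: print(n,m.sum(),np.median(W[m],0).round(4))
E
python3 lane.py
```

```text
well carton z 0.0799 [ 600. -386.] [45. 46.] 12 444
well carton z 0.0807 [ 497. -410.] [45. 46.] 13 443
bar 0.05379922794404668 [625. -32.]
t 23.93 at [0.4501 0.2938 0.1716] th 13.01 F [-0.1 -0.  -0.6] open 0.0853 J [ 26.  19.  98.  -0.  64. 103.]
yaw 0.0 lin -0.0001 -0.0002 0.0916
blue 6 [0.4492 0.2937 0.1142]
yel 10 [0.4869 0.3024 0.1214]
vio 30 [0.5559 0.3154 0.1047]
```

Both cartons are flat in the well and blue is at the front stop. Repeat for blue, to the middle slot.

send_rows(
  linear=[
    [0,0,0.016],
    [0,0,0.025],
    [0,0,0.022],
    [0,0,0.014],
    [0,0,0.008],
    [0,0,0.004],
    [0,0,0.002],
    [0,0,0],
  ],
  yaw=[0,0,0,0,0,0,0,0],
)

```text
time: 24.65
tcp_pos: [0.4504, 0.2944, 0.0806]
eef_rot: [-180.0, -0.0, 13.0]
contact_force: [0.5, -0.3, 0.3]
opening: 0.0851
grasp_force: 0.0
```

send_rows(
  linear=[
    [0,0,0],
    [0,0,0],
    [0,0,0],
    [0,0,0],
    [0,0,0],
    [0,0,0],
    [0,0,0],
    [0,0,0],
  ],
  yaw=[0,0,0,0,0,0,0,0],
  claw=0.02,
)

```text
time: 25.32
tcp_pos: [0.45, 0.2948, 0.0805]
eef_rot: [-180.0, -0.0, 13.0]
contact_force: [-0.6, 0.2, 1.4]
opening: 0.0439
grasp_force: 30.0
```

send_rows(
  linear=[
    [0,0,-0.008],
    [0,0,-0.015],
    [0,0,-0.02],
    [0,0,-0.015],
    [0,0,-0.005],
    [0,0,0],
    [0,0,0],
    [0,0,0],
  ],
  yaw=[0,0,0,0,0,0,0,0],
)

```text
time: 25.98
tcp_pos: [0.4492, 0.2942, 0.1424]
eef_rot: [180.0, 0.1, 13.0]
contact_force: [0.8, -0.3, -1.8]
opening: 0.0441
grasp_force: 30.0
```

```bash
python3 slot.py 0 34 .14 .050; python3 lane.py
```

```text
t 25.98 at [0.4492 0.2942 0.1424] th 13.02 F [ 0.8 -0.3 -1.8] open 0.0441 J [ 26.  21. 100.   0.  60. 103.]
yaw 0.0 lin -0.0597 0.6942 0.0024
yaw 0.0 lin 0.0 0.0 0.09
red 9 [0.4643 0.271  0.1499]
blue 72 [0.4726 0.2991 0.1475]
yel 12 [0.4836 0.3015 0.1201]
vio 32 [0.5473 0.3126 0.1031]
```

send_rows(
  linear=[
    [0,0.012,0],
    [0,0.025,0],
    [-0.004,0.036,0],
    [-0.004,0.036,0],
    [-0.004,0.036,0],
    [-0.004,0.036,0],
    [-0.004,0.036,0],
    [-0.004,0.036,0],
  ],
  yaw=[0,0,0,0,0,0,0,0],
)

```text
time: 26.7
tcp_pos: [0.4828, 0.0403, 0.1427]
eef_rot: [-180.0, 0.1, 13.0]
contact_force: [1.1, 1.1, -1.6]
opening: 0.044
grasp_force: 30.0
```

send_rows(
  linear=[
    [-0.004,0.036,0],
    [-0.004,0.036,0],
    [-0.004,0.036,0],
    [-0.004,0.036,0],
    [-0.004,0.036,0],
    [-0.004,0.036,0],
    [-0.004,0.036,0],
    [-0.004,0.036,0],
  ],
  yaw=[0,0,0,0,0,0,0,0],
)

```text
time: 27.37
tcp_pos: [0.516, -0.2474, 0.1425]
eef_rot: [-179.9, 0.1, 13.0]
contact_force: [0.3, 0.5, -1.6]
opening: 0.0441
grasp_force: 30.0
```

send_rows(
  linear=[
    [-0.004,0.036,0],
    [0,0.036,0],
    [0,0.036,0],
    [0,0.025,0],
    [0,0.014,0],
    [0,0.006,0],
    [0,0,0],
    [0,0,0],
  ],
  yaw=[0,0,0,0,0,0,0,0],
)

```text
time: 28.03
tcp_pos: [0.5468, -0.3944, 0.1424]
eef_rot: [-179.9, 0.1, 13.0]
contact_force: [-0.2, 0.0, -1.4]
opening: 0.0433
grasp_force: 30.0
```

```bash
python3 slot.py 0 34 .14 .050
```

```text
t 28.03 at [ 0.5468 -0.3944  0.1424] th 13.0 F [-0.2  0.  -1.4] open 0.0433 J [-42.  31.  81.   0.  68.  35.]
yaw -0.0 lin 0.0001 0.0013 0.0024
yaw 0.0 lin 0.0 0.0 0.09
```

send_rows(
  linear=[
    [0,0.001,0.015],
    [0,0,0.025],
    [0,0,0.022],
    [0,0,0.014],
    [0,0,0.008],
    [0,0,0.004],
    [0,0,0.003],
    [0,0,0.001],
  ],
  yaw=[0,0,0,0,0,0,0,0],
)

```text
time: 28.7
tcp_pos: [0.5484, -0.3958, 0.0517]
eef_rot: [180.0, -0.0, 13.1]
contact_force: [-0.1, 0.9, -1.2]
opening: 0.0438
grasp_force: 30.0
```

send_rows(
  linear=[
    [0,0,0],
    [0,0,0],
    [0,0,0],
    [0,0,0],
    [0,0,0],
    [0,0,-0.01],
    [0,0,-0.03],
    [0,0,-0.035],
  ],
  yaw=[0,0,0,0,0,0,0,0],
  claw=0.052,
)

```text
time: 29.37
tcp_pos: [0.5464, -0.3947, 0.1252]
eef_rot: [-179.7, 0.2, 13.0]
contact_force: [0.5, -0.5, 0.8]
opening: 0.0521
grasp_force: 0.0
```

send_rows(
  linear=[
    [0,-0.012,-0.015],
    [0,-0.025,-0.015],
    [0.004,-0.036,-0.015],
    [0.004,-0.036,0],
    [0.004,-0.036,0],
    [0.004,-0.036,0],
    [0.004,-0.036,0],
    [0.004,-0.036,0],
  ],
  yaw=[0,0,0,0,0,0,0,0],
  claw=0.085,
)

```text
time: 30.03
tcp_pos: [0.5141, -0.1427, 0.1723]
eef_rot: [180.0, -0.1, 13.0]
contact_force: [-0.1, 0.2, 0.2]
opening: 0.085
grasp_force: 0.0
```

send_rows(
  linear=[
    [0.004,-0.036,0],
    [0.004,-0.036,0],
    [0.004,-0.036,0],
    [0.004,-0.036,0],
    [0.004,-0.036,0],
    [0.004,-0.036,0],
    [0.004,-0.036,0],
    [0.004,-0.036,0],
  ],
  yaw=[0,0,0,0,0,0,0,0],
)

```text
time: 30.7
tcp_pos: [0.4805, 0.1454, 0.1723]
eef_rot: [-180.0, -0.1, 13.0]
contact_force: [0.4, 0.5, 0.7]
opening: 0.0852
grasp_force: 0.0
```

send_rows(
  linear=[
    [0.004,-0.036,0],
    [0,-0.036,0],
    [0,-0.036,0],
    [0,-0.025,0],
    [0,-0.014,0],
    [0,-0.007,0],
    [0,0,0],
    [0,0,0],
  ],
  yaw=[0,0,0,0,0,0,0,0],
)

```text
time: 31.37
tcp_pos: [0.4501, 0.2942, 0.1717]
eef_rot: [180.0, -0.0, 13.1]
contact_force: [-0.4, -0.8, -1.1]
opening: 0.0852
grasp_force: 0.0
```

```bash
python3 chk.py; python3 plan.py .450,.294,.080,13;python3 lane.py
```

```text
well carton z 0.0802 [ 578. -391.] [92. 46.] 12 873
well carton z 0.0804 [ 497. -410.] [44. 47.] 12 446
bar 0.053784070796711436 [625. -32.]
t 31.42 at [0.4501 0.2938 0.1716] th 13.0 F [ 0.3  1.1 -0.9] open 0.0847 J [ 26.  19.  98.  -0.  64. 103.]
yaw 0.0 lin -0.0001 -0.0002 0.0916
yel 11 [0.447  0.2934 0.1129]
vio 9 [0.4941 0.3059 0.1205]
```

Blue is flat between the others, and yellow is at the stop. Yellow goes to the second row.

send_rows(
  linear=[
    [0,0,0.016],
    [0,0,0.025],
    [0,0,0.022],
    [0,0,0.014],
    [0,0,0.008],
    [0,0,0.004],
    [0,0,0.002],
    [0,0,0],
  ],
  yaw=[0,0,0,0,0,0,0,0],
)

```text
time: 32.13
tcp_pos: [0.4504, 0.2944, 0.0806]
eef_rot: [-180.0, -0.0, 13.0]
contact_force: [0.3, 0.3, 0.7]
opening: 0.0852
grasp_force: 0.0
```

send_rows(
  linear=[
    [0,0,0],
    [0,0,0],
    [0,0,0],
    [0,0,0],
    [0,0,0],
    [0,0,0],
    [0,0,0],
    [0,0,0],
  ],
  yaw=[0,0,0,0,0,0,0,0],
  claw=0.02,
)

```text
time: 32.8
tcp_pos: [0.45, 0.2948, 0.0805]
eef_rot: [-180.0, -0.0, 13.0]
contact_force: [0.1, 0.0, 1.8]
opening: 0.0436
grasp_force: 30.0
```

send_rows(
  linear=[
    [0,0,-0.008],
    [0,0,-0.015],
    [0,0,-0.02],
    [0,0,-0.015],
    [0,0,-0.005],
    [0,0,0],
    [0,0,0],
    [0,0,0],
  ],
  yaw=[0,0,0,0,0,0,0,0],
)

```text
time: 33.47
tcp_pos: [0.4492, 0.2942, 0.1424]
eef_rot: [180.0, 0.1, 13.0]
contact_force: [0.2, 2.0, -1.2]
opening: 0.0436
grasp_force: 30.0
```

```bash
python3 slot.py -32 -36 .14 .050; python3 lane.py
```

```text
t 33.47 at [0.4492 0.2942 0.1424] th 13.02 F [ 0.2  2.  -1.2] open 0.0436 J [ 26.  21. 100.   0.  60. 103.]
yaw 0.0 lin -0.0917 0.6242 0.0024
yaw 0.0 lin 0.0 0.0 0.09
red 13 [0.464  0.2708 0.1513]
yel 82 [0.4726 0.2958 0.1471]
vio 10 [0.489  0.3029 0.1204]
```

send_rows(
  linear=[
    [0,0.012,0],
    [0,0.025,0],
    [-0.006,0.036,0],
    [-0.006,0.036,0],
    [-0.006,0.036,0],
    [-0.006,0.036,0],
    [-0.006,0.036,0],
    [-0.006,0.036,0],
  ],
  yaw=[0,0,0,0,0,0,0,0],
)

```text
time: 34.18
tcp_pos: [0.471, 0.0376, 0.1427]
eef_rot: [-180.0, 0.1, 13.0]
contact_force: [0.9, -0.2, -1.5]
opening: 0.044
grasp_force: 30.0
```

send_rows(
  linear=[
    [-0.006,0.036,0],
    [-0.006,0.036,0],
    [-0.006,0.036,0],
    [-0.006,0.036,0],
    [-0.006,0.036,0],
    [-0.006,0.036,0],
    [-0.006,0.036,0],
    [-0.006,0.036,0],
  ],
  yaw=[0,0,0,0,0,0,0,0],
)

```text
time: 34.85
tcp_pos: [0.4887, -0.2537, 0.1425]
eef_rot: [-179.9, 0.1, 13.0]
contact_force: [0.6, 1.0, -1.6]
opening: 0.044
grasp_force: 30.0
```

send_rows(
  linear=[
    [-0.006,0.036,0],
    [-0.002,0.025,0],
    [0,0.0155,0],
    [0,0.008,0],
    [0,0,0],
    [0,0,0],
    [0,0,0],
    [0,0,0],
  ],
  yaw=[0,0,0,0,0,0,0,0],
)

```text
time: 35.52
tcp_pos: [0.5007, -0.334, 0.1431]
eef_rot: [-179.9, 0.0, 13.1]
contact_force: [0.3, 0.6, -0.6]
opening: 0.0441
grasp_force: 30.0
```

```bash
python3 slot.py -32 -36 .14 .050
```

```text
t 35.52 at [ 0.5007 -0.334   0.1431] th 13.09 F [ 0.3  0.6 -0.6] open 0.0441 J [-40.  25.  91.   0.  63.  37.]
yaw 0.01 lin -0.0006 0.0005 0.0031
yaw 0.0 lin 0.0 0.0 0.09
```

send_rows(
  linear=[
    [0,0,0.015],
    [0,0,0.025],
    [0,0,0.022],
    [0,0,0.014],
    [0,0,0.008],
    [0,0,0.004],
    [0,0,0.003],
    [0,0,0.001],
  ],
  yaw=[0,0,0,0,0,0,0,0],
)

```text
time: 36.18
tcp_pos: [0.5016, -0.3355, 0.0516]
eef_rot: [180.0, -0.0, 13.0]
contact_force: [0.4, 0.6, -0.8]
opening: 0.044
grasp_force: 30.0
```

send_rows(
  linear=[
    [0,0,0],
    [0,0,0],
    [0,0,0],
    [0,0,0],
    [0,0,0],
    [0,0,-0.01],
    [0,0,-0.03],
    [0,0,-0.035],
  ],
  yaw=[0,0,0,0,0,0,0,0],
  claw=0.052,
)

```text
time: 36.85
tcp_pos: [0.4996, -0.3342, 0.1256]
eef_rot: [-179.8, 0.2, 13.0]
contact_force: [-0.9, 0.0, 0.1]
opening: 0.0521
grasp_force: 0.0
```

send_rows(
  linear=[
    [0,-0.012,-0.015],
    [0,-0.025,-0.015],
    [0.006,-0.036,-0.015],
    [0.006,-0.036,0],
    [0.006,-0.036,0],
    [0.006,-0.036,0],
    [0.006,-0.036,0],
    [0.006,-0.036,0],
  ],
  yaw=[0,0,0,0,0,0,0,0],
  claw=0.085,
)

```text
time: 37.52
tcp_pos: [0.479, -0.0794, 0.1723]
eef_rot: [180.0, -0.1, 13.0]
contact_force: [0.5, 0.5, 0.4]
opening: 0.0851
grasp_force: 0.0
```

send_rows(
  linear=[
    [0.006,-0.036,0],
    [0.006,-0.036,0],
    [0.006,-0.036,0],
    [0.006,-0.036,0],
    [0.006,-0.036,0],
    [0.006,-0.036,0],
    [0.006,-0.036,0],
    [0.006,-0.036,0],
  ],
  yaw=[0,0,0,0,0,0,0,0],
)

```text
time: 38.18
tcp_pos: [0.4609, 0.2123, 0.1723]
eef_rot: [-180.0, -0.1, 13.0]
contact_force: [0.5, 0.0, -0.2]
opening: 0.0852
grasp_force: 0.0
```

send_rows(
  linear=[
    [0.006,-0.036,0],
    [0.002,-0.025,0],
    [0,-0.0155,0],
    [0,-0.008,0],
    [0,0,0],
    [0,0,0],
    [0,0,0],
    [0,0,0],
  ],
  yaw=[0,0,0,0,0,0,0,0],
)

```text
time: 38.85
tcp_pos: [0.4502, 0.2935, 0.1714]
eef_rot: [180.0, 0.0, 12.9]
contact_force: [0.1, -0.2, 0.8]
opening: 0.0847
grasp_force: 0.0
```

```bash
python3 chk.py; python3 plan.py .450,.294,.080,13;python3 lane.py
```

```text
well carton z 0.0804 [ 545. -379.] [152.  91.] 13 1684
bar 0.05377199838427216 [625. -32.]
t 38.9 at [0.4502 0.2935 0.1714] th 12.94 F [-0.2  1.3  0.5] open 0.0847 J [ 26.  19.  98.  -0.  64. 103.]
yaw -0.01 lin -0.0001 -0.0006 0.0914
vio 6 [0.4476 0.2937 0.1149]
```

```bash
python3 - <<'E'
import cv2
im=cv2.imread("pics/chk.png"); cv2.imwrite("pics/chkc.png",cv2.resize(im[165:305,395:525],None,fx=4,fy=4,interpolation=cv2.INTER_CUBIC))
E
```

```text
(no output)
```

View pics/chkc.png

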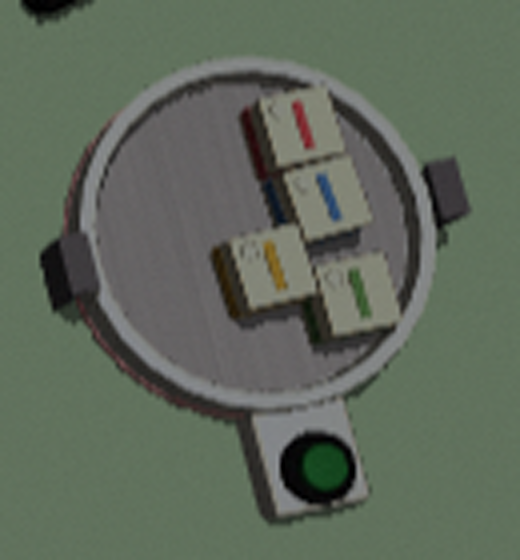

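Yellow (265,262) has been nudged towards the first row but is flat and clear of the far left area. The violet slot is free, so carry on.

send_rows(
  linear=[
    [0,0,0.016],
    [0,0,0.025],
    [0,0,0.022],
    [0,0,0.014],
    [0,0,0.008],
    [0,0,0.004],
    [0,0,0.002],
    [0,0,0],
  ],
  yaw=[0,0,0,0,0,0,0,0],
)

```text
time: 39.62
tcp_pos: [0.4504, 0.2946, 0.0806]
eef_rot: [-180.0, -0.0, 13.0]
contact_force: [-0.0, -0.5, 0.3]
opening: 0.0853
grasp_force: 0.0
```

send_rows(
  linear=[
    [0,0,0],
    [0,0,0],
    [0,0,0],
    [0,0,0],
    [0,0,0],
    [0,0,0],
    [0,0,0],
    [0,0,0],
  ],
  yaw=[0,0,0,0,0,0,0,0],
  claw=0.02,
)

```text
time: 40.28
tcp_pos: [0.4499, 0.2947, 0.0804]
eef_rot: [-180.0, -0.0, 13.0]
contact_force: [-0.4, 0.1, 1.9]
opening: 0.0436
grasp_force: 30.0
```

send_rows(
  linear=[
    [0,0,-0.008],
    [0,0,-0.015],
    [0,0,-0.02],
    [0,0,-0.015],
    [0,0,-0.005],
    [0,0,0],
    [0,0,0],
    [0,0,0],
  ],
  yaw=[0,0,0,0,0,0,0,0],
)

```text
time: 40.95
tcp_pos: [0.4492, 0.2942, 0.1424]
eef_rot: [180.0, 0.1, 13.0]
contact_force: [0.2, -0.0, -1.0]
opening: 0.0439
grasp_force: 30.0
```

```bash
python3 slot.py 30 -36 .14 .050; python3 lane.py
```

```text
t 40.95 at [0.4492 0.2942 0.1424] th 13.02 F [ 0.2 -0.  -1. ] open 0.0439 J [ 26.  21. 100.   0.  60. 103.]
yaw 0.0 lin -0.0297 0.6242 0.0024
yaw 0.0 lin 0.0 0.0 0.09
red 11 [0.467  0.2698 0.1535]
vio 73 [0.4719 0.2977 0.1469]
```

send_rows(
  linear=[
    [0,0.012,0],
    [0,0.025,0],
    [-0.002,0.036,0],
    [-0.002,0.036,0],
    [-0.002,0.036,0],
    [-0.002,0.036,0],
    [-0.002,0.036,0],
    [-0.002,0.036,0],
  ],
  yaw=[0,0,0,0,0,0,0,0],
)

```text
time: 41.67
tcp_pos: [0.4945, 0.0429, 0.1427]
eef_rot: [-180.0, 0.1, 13.0]
contact_force: [1.7, 1.0, -0.6]
opening: 0.0443
grasp_force: 30.0
```

send_rows(
  linear=[
    [-0.002,0.036,0],
    [-0.002,0.036,0],
    [-0.002,0.036,0],
    [-0.002,0.036,0],
    [-0.002,0.036,0],
    [-0.002,0.036,0],
    [-0.002,0.036,0],
    [-0.002,0.036,0],
  ],
  yaw=[0,0,0,0,0,0,0,0],
)

```text
time: 42.33
tcp_pos: [0.5435, -0.2412, 0.1424]
eef_rot: [-179.9, 0.1, 13.0]
contact_force: [-0.3, 0.4, 0.1]
opening: 0.0438
grasp_force: 30.0
```

send_rows(
  linear=[
    [-0.002,0.036,0],
    [0,0.025,0],
    [0,0.0155,0],
    [0,0.008,0],
    [0,0,0],
    [0,0,0],
    [0,0,0],
    [0,0,0],
  ],
  yaw=[0,0,0,0,0,0,0,0],
)

```text
time: 43.0
tcp_pos: [0.5613, -0.3198, 0.1432]
eef_rot: [-179.9, 0.0, 13.1]
contact_force: [0.7, -0.2, -0.5]
opening: 0.0437
grasp_force: 30.0
```

```bash
python3 slot.py 30 -36 .14 .050
```

```text
t 43.0 at [ 0.5613 -0.3198  0.1432] th 13.11 F [ 0.7 -0.2 -0.5] open 0.0437 J [-36.  29.  85.   0.  66.  41.]
yaw 0.02 lin -0.0008 0.0008 0.0032
yaw 0.0 lin 0.0 0.0 0.09
```

send_rows(
  linear=[
    [0,0,0.015],
    [0,0,0.025],
    [0,0,0.022],
    [0,0,0.014],
    [0,0,0.008],
    [0,0,0.004],
    [0,0,0.003],
    [0,0,0.001],
  ],
  yaw=[0,0,0,0,0,0,0,0],
)

```text
time: 43.67
tcp_pos: [0.5621, -0.3215, 0.0517]
eef_rot: [180.0, -0.0, 13.0]
contact_force: [-0.7, 0.0, -0.2]
opening: 0.0437
grasp_force: 30.0
```

send_rows(
  linear=[
    [0,0,0],
    [0,0,0],
    [0,0,0],
    [0,0,0],
    [0,0,0],
    [0,0,-0.01],
    [0,0,-0.03],
    [0,0,-0.035],
  ],
  yaw=[0,0,0,0,0,0,0,0],
  claw=0.052,
)

```text
time: 44.33
tcp_pos: [0.5599, -0.3204, 0.1254]
eef_rot: [-179.8, 0.2, 13.0]
contact_force: [0.6, -0.0, -0.1]
opening: 0.0522
grasp_force: 0.0
```

send_rows(
  linear=[
    [0,-0.015,-0.015],
    [0,-0.03,-0.015],
    [-0.01,-0.036,-0.015],
    [-0.02,-0.036,0],
    [-0.02,-0.036,0],
    [-0.02,-0.036,0],
    [-0.01,-0.02,0],
    [0,-0.01,0],
  ],
  yaw=[0,0,0,0,0,0,0,0],
  claw=0.0,
)

```text
time: 45.0
tcp_pos: [0.4305, -0.1234, 0.1717]
eef_rot: [-179.9, 0.1, 13.1]
contact_force: [0.6, 0.9, -0.3]
opening: 0.0025
grasp_force: 0.0
```

```bash
python3 chk.py; python3 plan.py .3962,-.392,.11,13 .3962,-.392,.063,13; python3 - <<'E'
import cv2
im=cv2.imread("pics/chk.png"); cv2.imwrite("pics/chkd.png",cv2.resize(im[130:310,270:530],None,fx=3,fy=3,interpolation=cv2.INTER_CUBIC))
E
```

```text
well carton z 0.0807 [ 544. -379.] [152.  90.] 14 1672
well carton z 0.0805 [ 569. -322.] [44. 45.] 13 421
bar 0.053355704008812954 [625. -32.]
t 45.05 at [ 0.4321 -0.1233  0.1719] th 13.06 F [-0.2  1.8 -0.2] open 0.001 J [-25.  12. 108.   0.  60.  52.]
yaw 0.01 lin -0.0954 0.2537 0.0619
yaw -0.0 lin 0.0 0.0 0.047
```

View pics/chkd.png

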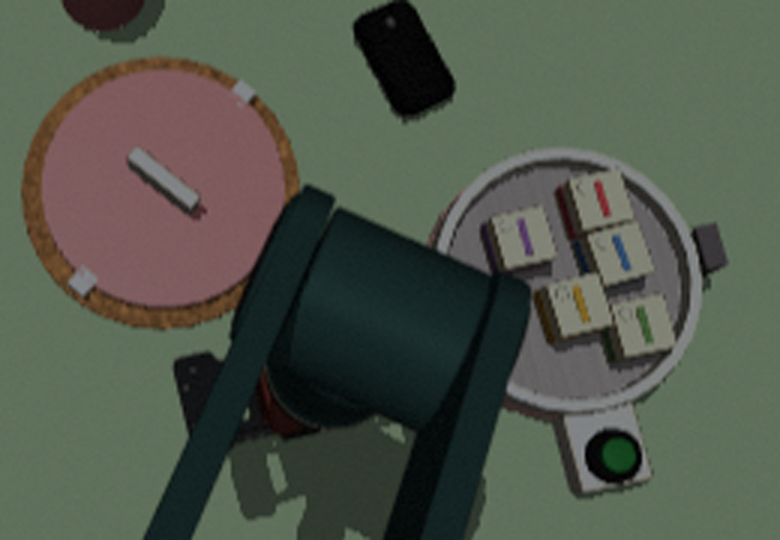

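All five cartons are flat in the well: violet (520,237), red (600,197), blue (620,250), yellow (575,305) and green (640,327). The lid is on the mat. Now the button.

send_rows(
  linear=[
    [-0.005,0.015,0],
    [-0.012,0.03,0],
    [-0.014,0.036,0],
    [-0.014,0.036,0.01],
    [-0.014,0.036,0.015],
    [-0.014,0.036,0.015],
    [-0.012,0.032,0.012],
    [-0.007,0.02,0.01],
  ],
  yaw=[0,0,0,0,0,0,0,0],
)

```text
time: 45.72
tcp_pos: [0.3996, -0.3878, 0.1088]
eef_rot: [179.8, -0.1, 12.9]
contact_force: [0.6, -0.2, 0.6]
opening: 0.0004
grasp_force: 0.0
```

send_rows(
  linear=[
    [-0.0035,0.0125,0],
    [0,0,0],
    [0,0,0],
    [0,0,0],
    [0,0,0.01],
    [0,0,0.015],
    [0,0,0.008],
    [0,0,0.003],
  ],
  yaw=[0,0,0,0,0,0,0,0],
)

```text
time: 46.38
tcp_pos: [0.398, -0.3927, 0.0719]
eef_rot: [-179.9, 0.1, 13.1]
contact_force: [-0.7, 0.0, -0.3]
opening: 0.0005
grasp_force: 0.0
```

```bash
python3 plan.py .3964,-.3915,.056,13
```

```text
t 46.38 at [ 0.398  -0.3927  0.0719] th 13.1 F [-0.7  0.  -0.3] open 0.0005 J [-52.  28. 100.   0.  52.  25.]
yaw 0.02 lin -0.0012 -0.0015 0.0159
```

send_rows(
  linear=[
    [-0.001,-0.001,0.004],
    [0,0,0.003],
    [0,0,0.003],
    [0,0,0.002],
    [0,0,0.002],
    [0,0,0.0015],
    [0,0,0],
    [0,0,0],
  ],
  yaw=[0,0,0,0,0,0,0,0],
)

```text
time: 47.05
tcp_pos: [0.3973, -0.394, 0.058]
eef_rot: [180.0, -0.0, 13.0]
contact_force: [-0.7, 1.6, 3.8]
opening: 0.0007
grasp_force: 1.9
```

send_rows(
  linear=[
    [0,0,0.001],
    [0,0,0.001],
    [0,0,0.001],
    [0,0,0],
    [0,0,0],
    [0,0,0],
    [0,0,0],
    [0,0,0],
  ],
  yaw=[0,0,0,0,0,0,0,0],
)

```text
time: 47.72
tcp_pos: [0.3974, -0.3941, 0.0561]
eef_rot: [180.0, -0.0, 13.0]
contact_force: [-1.4, 3.7, 17.1]
opening: 0.0005
grasp_force: 8.3
```

17 N means the button is against its bottom stop. Release it and retreat.

send_rows(
  linear=[
    [0,0,-0.01],
    [0,0,-0.02],
    [0,0,-0.03],
    [0,-0.02,-0.03],
    [0,-0.035,-0.02],
    [0,-0.035,0],
    [0,-0.035,0],
    [0,-0.035,0],
  ],
  yaw=[0,0,0,0,0,0,0,0],
)

```text
time: 48.38
tcp_pos: [0.3608, -0.2373, 0.1652]
eef_rot: [179.9, -0.0, 13.0]
contact_force: [0.0, 0.1, -0.1]
opening: 0.0005
grasp_force: 0.0
```

send_rows(
  linear=[
    [0,-0.03,0],
    [0,-0.02,0],
    [0,0,0],
    [0,0,0],
    [0,0,0],
    [0,0,0],
    [0,0,0],
    [0,0,0],
  ],
  yaw=[0,0,0,0,0,0,0,0],
)

```text
time: 49.05
tcp_pos: [0.3503, -0.1904, 0.1647]
eef_rot: [180.0, -0.0, 13.0]
contact_force: [0.5, 0.1, 0.3]
opening: 0.0003
grasp_force: 0.0
```

```bash
python3 chk.py; python3 plan.py .4,0,.2,13; python3 - <<'E'
from h import *
im,d,W=cam("scene"); Z=W[...,2]; hsv=cv2.cvtColor(im,cv2.COLOR_RGB2HSV).astype(int)
m=(np.hypot(W[...,0]-.3964,W[...,1]+.3915)<.02)&(hsv[...,1]>120)&(hsv[...,0]>45)&(hsv[...,0]<85)&(Z>.04); print("button",m.sum(),np.median(W[m],0))
E
```

```text
well carton z 0.0805 [ 544. -379.] [152.  91.] 14 1685
well carton z 0.0803 [ 572. -321.] [52. 45.] 15 428
bar 0.053466041293310784 [625. -32.]
t 49.1 at [ 0.3502 -0.1902  0.1647] th 12.97 F [ 0.1 -0.8  0.2] open 0.0005 J [-38.   8. 114.  -0.  58.  39.]
yaw -0.0 lin 0.0913 -0.1741 -0.0353
button 41 [ 0.4025584  -0.38979628  0.05975689]
```

```bash
python3 -c "
from bench import workorder; print(workorder.sign_off())"
```

```text
the job is handed in; nothing more can be done
None
```

The job is handed in: the lid lies flat on the mat, all five cartons are flat on the warmer's plate, and the start button was pressed to its stop and let up again; sign-off gave no verdict.

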